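# Nudge a slide-holder plate home onto its locating pins

### The job

The aluminium slide-holder plate lies askew on its dark steel base, propped up on the two locating pins. Nudge it sideways with the fingertips, without gripping or lifting it, until its two holes drop over the two pins and the plate lies flat on the base. Leave the vial, the bottle and the little box behind the base where they stand.

Things in the scene. Friction and masses are not known exactly. Their poses are not given: they have to be found in the camera images.
- pin_base: Dark steel base, fixed. Origin: centre of underside, on the worktop. Deck 100 mm (x) by 122 mm (y), 16 mm above the worktop; open on three sides. Along its +x edge (the far side) stands a fence: inner face at x=+50.5 mm, 12 mm thick, top 31 mm above the worktop. Two bevelled steel pins, 9 mm thick and 8 mm high, stand on the deck at x=-32, y=+32 and -32 mm. Place and yaw vary.
- slide_plate: Loose aluminium plate 100 (x) by 130 (y) by 8 mm, 0.3 kg; origin: centre of underside, z up. Two 12 mm through holes at x=-32, y=+32 and -32 mm. Home: origin 16 mm above that of the base, axes alike, level, 0.5 mm from the fence. Starts 13-20 mm short of the fence, up to 24 mm left or right, turned up to 5 degrees, far edge on the deck, near part on the pins, tilted 7 degrees. Slides at 1-3 N.
- left_pin (a point): Centre of the top of the pin at the base's +y end, 24 mm above the worktop
- right_pin (a point): Centre of the top of the pin at the base's -y end, 24 mm above the worktop
- left_hole (a point): Centre of the plate's +y hole, at the underside; it belongs over the left pin. When home, it lies 8 mm below the point of the pin
- right_hole (a point): Centre of the plate's -y hole, at the underside; it belongs over the right pin
- vial: Small clear vial with ribbed screw cap, 23 mm diameter, 54 mm high, standing loose behind the fence; origin: centre of its foot. To be left alone
- violet_bottle: Squat clear stain bottle with black cap, 48 mm diameter, 85 mm high, standing loose behind the fence; origin: centre of its foot. To be left alone
- coverslips: Little white box, 35x35x19 mm, lying loose behind the fence; origin: centre of its underside. To be left alone
There are look-alikes about, which are no part of the job. Of the things shaped like the slide_plate, the aluminium one is meant.

How it is judged:
By the outcome, as a careful person would: the job done as asked, in the order asked, and still so for the second after the job is handed in, with the robot touching nothing.
It also fails if it takes over 48 s, if anything falls off the work surface, if the arm or the gripper's body presses on something with over 40 N, if the wrist force passes 120 N, or if a joint passes its speed limit or range.

### The arm

A 7-joint arm with a two-finger parallel gripper is mounted at the origin on a cart in front of the work surface, level with it; the furniture and walls round the work are solid. World frame = base frame: x ahead of the robot, y to its left, z up, the work surface at z = 0. Lengths are in m, angles in rad, forces in N, time in s.
With the tool pointing down it reaches from about 0.4 to 0.85 m from the base axis. Payload 10.4 kg.
Tool frame: the origin (TCP) lies midway between the tips of the shut fingers; the grasp point (between the pads) lies 19 mm behind it (grip_depth is the distance from the TCP to the grasp point, in m); z points along the fingers, y is the line along which they close (so a half turn about z gives the same grasp; the last joint's range is limited). The gripper opens to 85 mm and grips with 20 to 120 N. Pads are 22 mm wide; open, the fingers measure 114 mm over their backs; the gripper's body (76 mm by 85 mm) begins 54 mm behind the grasp point. The pads swing forward as they close: fully open they stand 13 mm farther back than shut.
Start: joints at [-1.322, 0.332, -0.065, 1.46, 0.022, 1.35, -0.088], TCP at [0.168, 0.602, 0.231] pointing down, gripper open.
Joint ranges: [-2.6, 2.6], [-0.5, 2.12], [-1.47, 1.34], [0.16, 2.42], [-1.27, 4.41], [0.06, 2.06], [-2.6, 2.6]. Speed limits (rad/s): [2.22, 2.22, 2.79, 2.79, 3.14, 3.14, 3.14].

### API

Orientations are given as a rotation vector (axis times angle).
In Python, from station import get_obs, grab_frame, sign_off, grip_depth gives the robot as it stands. The module is installed in compiled form; this text tells all that it offers.
- The arm moves only by the shell command python3 -m handwheel 'ROWS'. ROWS is JSON, a list of rows, each a list of 7 numbers: the shift along the tool's x, y, z in cm, then the turn, a rotation vector about the tool's x, y, z in rad, then the opening, from 0 (shut) to 1 (fully open). A call has exactly 8 rows; each row shifts and turns the commanded pose from where the row before left it, along the tool's axes as they then stand; what a row does not reach is not made up. A row lasts 1/12 s, in which the tool goes at most 41.7 mm and 7.16 degrees, less where a joint would pass 70% of its speed; a pose out of reach is approached as far as the arm can. A call is refused whole if a number of a shift passes 4.17 or a number of a turn 0.125, either way. A call with a gripper value outside its range is refused whole. The fingers move at their own pace and stop on an object; the grip force is fixed at half the most. Time passes only in rows, so rows that do not move let the fingers close, or fill a call up. It gives the time, the measured TCP pose, the force, the opening and the grip force at its end, in the units of the state.
- get_obs(): the state, without advancing time (a new reading comes with each control period).
- grab_frame(name): name is "scene" or "top"; returns a dict with "frame" (420x560x3 uint8, red, green, blue), "fx", "fy", "cx", "cy" (pixels), "eye" and "rotation" of the camera in the world. Camera axes: x right, y down, z forward; pixel columns grow to the right and rows downward; lengths in m; the calibration is good to about 2 mm. A picture is of the moment at which its call begins. There is no depth.
- sign_off(): hands the job in; it is judged then, once.
The state is a dict: "time_s": time; "joints": joint angles; "dq": joint speeds; "joint_torque": joint torques, N m; "ee_pos": TCP position; "orientation": TCP orientation; "contact_force": force on the tool from outside, world axes, zero at the start; "moment": the same for the moment, N m; "gripper_width": opening from 0.0 (shut) to 1.0 (fully open); "grip_force": force on a finger pad.
Only numpy, scipy, OpenCV 4.12 (cv2) and the standard library are available. Lean on these libraries where they do the work, as an engineer would, in place of code of your own. Each camera call takes 0.05 s, during which the arm holds its last target. There are 200 camera calls.

## Working session

There is one attempt and no reset: what is moved stays moved. The work goes in short steps, Python scripts to look and compute and a shell command to move; the robot and the scene stay as the last step left them, time stands still between calls to the robot, and variables do not carry over. Pictures are saved under pics/ and viewed, at most 10 in all, crops included, and the job is handed in when it is done.

```bash
mkdir -p pics; python3 - <<'E'
from station import *
import cv2,json
for n in("scene","top"):
    g=grab_frame(n); cv2.imwrite(f"pics/{n}0.png",g["frame"][:,:,::-1])
    print(n,{k:(v.tolist() if hasattr(v,'tolist') else v) for k,v in g.items() if k!="frame"})
o=get_obs();print(o["time_s"],o["ee_pos"],o["orientation"],o["gripper_width"],grip_depth)
E
```

```text
scene {'fx': 479.02528126535526, 'fy': 479.02528126535526, 'cx': 279.66949660897643, 'cy': 205.66310253575952, 'eye': [0.0683306128269357, -0.24096175443663992, 0.6790076493449296], 'rotation': [-2.040282610756725, 1.3777894823078758, -0.5217573563445882]}
top {'fx': 396.0255906048762, 'fy': 396.0255906048762, 'cx': 280.2916809011238, 'cy': 206.5423679548444, 'eye': [0.4690841646471944, -0.012805264221941044, 0.9133177302078929], 'rotation': [-2.1311835416075553, 2.1473101108081365, -0.10394045592593004]}
0.1 [0.16770365 0.60172395 0.23058692] [-4.25542264e-01 -3.11253156e+00  2.06969715e-03] 0.9985868203151574 0.0187
```

View pics/top0.png

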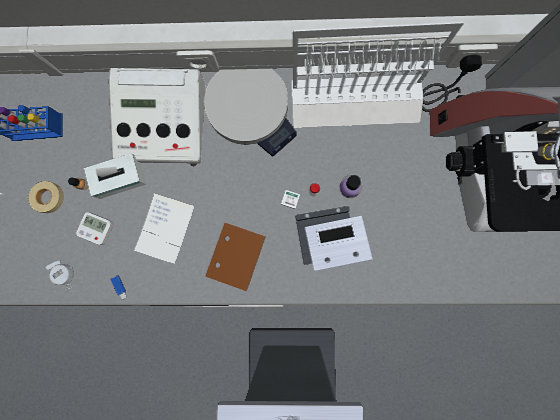

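View pics/scene0.png

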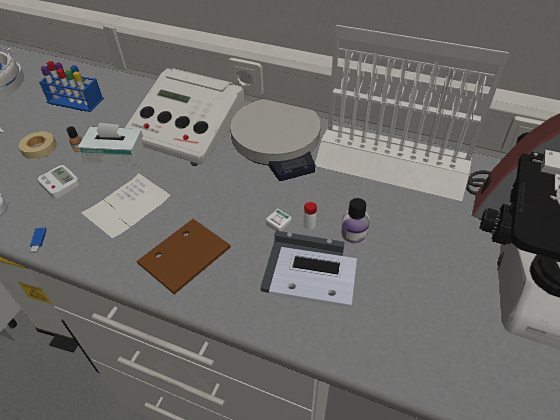

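The two plate-shaped things are the silver one on the dark base, at top (336,243), and the brown one, at top (236,257). The silver one with the base and fence is the aluminium plate. I'll confirm that in an enlarged crop.

```bash
python3 - <<'E'
import cv2,numpy as np
a=cv2.imread("pics/top0.png")[170:280,280:390]; b=cv2.imread("pics/scene0.png")[220:310,255:365]
a=cv2.resize(a,None,fx=5,fy=5,interpolation=cv2.INTER_CUBIC)
cv2.imwrite("pics/crop_top.png",a)
cv2.imwrite("pics/crop_sc.png",cv2.resize(b,None,fx=6,fy=6,interpolation=cv2.INTER_CUBIC))
E
```

```text
(no output)
```

View pics/crop_top.png

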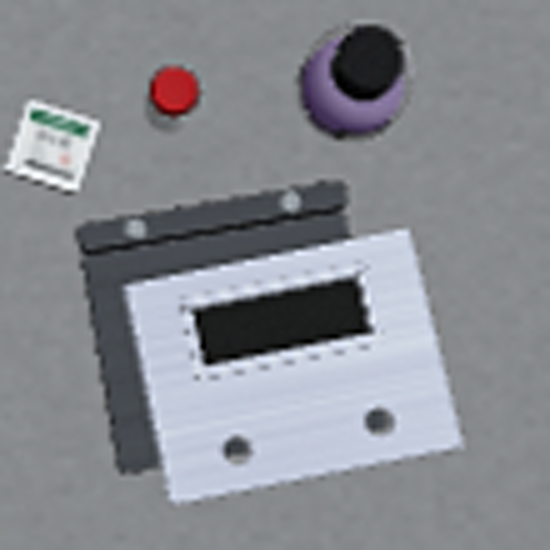

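View pics/crop_sc.png

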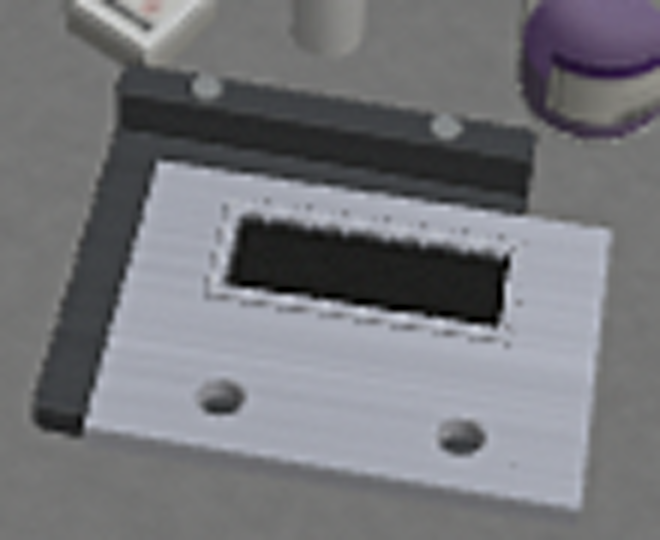

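```bash
cat > fit.py <<'E'
import numpy as np,cv2
from scipy.optimize import least_squares
from scipy.spatial.transform import Rotation as R
C={"scene":(479.025,279.669,205.663,[.06833,-.24096,.67901],[-2.04028,1.37779,-.52176]),
   "top":(396.0256,280.2917,206.5424,[.469084,-.012805,.913318],[-2.1311835,2.1473101,-.1039405])}
def proj(n,P):
    f,cx,cy,e,r=C[n]; c=(np.asarray(P)-e)@R.from_rotvec(r).as_matrix()
    return np.c_[f*c[:,0]/c[:,2]+cx,f*c[:,1]/c[:,2]+cy]
def back(n,uv,z):
    f,cx,cy,e,r=C[n]; d=R.from_rotvec(r).as_matrix()@[(uv[0]-cx)/f,(uv[1]-cy)/f,1]
    return np.array(e)+d*(z-e[2])/d[2]
def place(p,L): # x,y,z,yaw,pitch,roll
    return R.from_euler("ZYX",p[3:]).apply(np.array(L)/1000)+p[:3]
E
cat > m0.py <<'E'
from fit import *
T=lambda q:(np.array(q)+.5)/5-.5+[280,170]
S=lambda q:(np.array(q)+.5)/6-.5+[255,220]
F=[(62.5,61,31),(62.5,-61,31),(50.5,-61,31),(-50,61,16)]
bt=T([(77,229),(345,180),(349,209),(119,473)]); bs=S([(124,66),(536,131),(530,160),(37,413)])
L=[(50,65,8),(50,-65,8),(-50,-65,8),(-50,65,8),(-32,32,8),(-32,-32,8)]
pt=T([(125,286),(409,229),(464,446),(173,503),(237,449),(379,421)])
ps=S([(155,161),(611,229),(580,506),(88,430),(221,397),(461,437)])
def res(v):
    b=[v[0],v[1],0,v[2],0,0];p=v[3:9]
    return np.r_[(proj("top",place(b,F))-bt).ravel(),(proj("scene",place(b,F))+v[9:11]-bs).ravel(),
     (proj("top",place(p,L))-pt).ravel(),(proj("scene",place(p,L))+v[9:11]-ps).ravel(),v[9:11]*.3,
     (v[6:9]-np.array([v[6],-.122,0]))*30]
s=least_squares(res,[.5,-.1,0.1,.5,-.1,.025,.1,-.12,0,0,0],loss="soft_l1")
v=s.x;print("base",v[:2]*1000,np.degrees(v[2]),"plate",v[3:6]*1000,np.degrees(v[6:9]),"off",v[9:])
print(np.round(res(v)[:40].reshape(-1,2),1).tolist())
c,s_=np.cos(v[2]),np.sin(v[2]);d=v[3:5]-v[:2]
print("plate in base mm",c*d[0]+s_*d[1],-s_*d[0]+c*d[1])
E
sed -i 's/$//' m0.py; python3 - <<'E'
exec(open('m0.py').read().replace("print(\"plate in","H=place(v[3:9],[(-32,32,0),(-32,-32,0),(50,65,0),(50,-65,0),(-50,65,0),(-50,-65,0)]);q=(H-[v[0],v[1],0])*1000;print(np.round(np.c_[c*q[:,0]+s_*q[:,1],-s_*q[:,0]+c*q[:,1],q[:,2]],1));print(\"plate in"))
E
```

```text
base [512.89518828 -87.79258128] 9.90746862420488 plate [ 502.07747576 -111.78329161   22.14060293] [11.16650483  5.66393959  0.09779035] off [0.45718513 0.75282962]
[[-0.2, -0.1], [-0.1, -0.1], [0.2, -0.7], [0.6, 1.0], [-0.2, -0.2], [0.2, -0.1], [0.3, 0.4], [-0.7, -0.3], [-0.2, -0.3], [-0.1, -0.5], [-0.1, -0.0], [-0.2, 0.5], [-0.0, 0.2], [0.2, -0.1], [0.5, -0.2], [0.0, -0.4], [0.2, 0.8], [-0.5, 0.2], [-0.0, 0.1], [0.0, -0.2]]
[[-47.3   9.5  25.4]
 [-45.9 -54.5  25.2]
 [ 33.5  44.3  17.3]
 [ 36.4 -85.7  17.1]
 [-65.9  42.1  27.2]
 [-63.1 -87.8  27. ]]
plate in base mm -0.014784168842182635 -0.021771665936383935
```

Each camera gives the same layout within 1 px, so the measurement holds. The plate sits about (-14.8, -21.8) mm from home in base axes and is turned +1.3°. 

Plan:
1. Push the right edge towards +y with two fingertips.
2. Push the near edge towards +x.

I'll start by turning the tool so that its y lies along the base's x.

```bash
python3 -m handwheel '[[0,0,0,0,0,0.125,0.5],[0,0,0,0,0,0.125,0.5],[0,0,0,0,0,0.125,0.5],[0,0,0,0,0,0.125,0.5],[0,0,0,0,0,0.125,0.5],[0,0,0,0,0,0.125,0.5],[0,0,0,0,0,0.125,0.5],[0,0,0,0,0,0.125,0.5]]'
cat > go.py <<'E'
# prints offset in tool axes (cm) & yaw turn to reach a base-frame point (mm) with tool y at base-yaw a
import sys;from fit import *;from station import get_obs
x,y,z,a=map(float,sys.argv[1:5]); B=np.array([512.9,-87.8]);yaw=np.radians(9.9)
o=get_obs();M=R.from_rotvec(o["orientation"]).as_matrix()
c,s=np.cos(yaw),np.sin(yaw);t=np.r_[B+[c*x-s*y,s*x+c*y],z]/1000
e=o["ee_pos"];r=(e*1000-[*B,0]);
print("t",o["time_s"],"base mm",np.round([c*r[0]+s*r[1],-s*r[0]+c*r[1],r[2]],1),"tool cm",np.round(M.T@(t-e)*100,2),"tool-y yaw deg rel base",np.round(np.degrees(np.arctan2(M[1,1],M[0,1])-yaw),2),"z",M[:,2].round(3),"F",np.round(o["contact_force"],1),"w",round(o["gripper_width"],2),"j",np.round(o["joints"],2))
d=np.radians(a)-(np.arctan2(M[1,1],M[0,1])-yaw); print("tool z turn",-(d))
E
python3 go.py -17 -112 231 0
```

```text
time_s: 0.77
ee_pos: [0.1677, 0.6018, 0.2308]
orientation: [1.873, 2.521, -0.001]
contact_force: [-0.5, 0.6, -0.3]
gripper_width: 0.5
grip_force: 0.0
t 0.7667 base mm [-221.5  738.7  230.8] tool cm [-8.691e+01  1.011e+01  4.000e-02] tool-y yaw deg rel base 6.88 z [-0.    -0.001 -1.   ] F [-0.5  0.6 -0.3] w 0.5 j [-1.43  0.33  0.07  1.47 -0.02  1.35 -1.06]
tool z turn 0.12004616744421259
```

```bash
python3 -m handwheel '[[0,0,0,0,0,0.12,0.5],[-2.9,2.9,0,0,0,0,0.5],[-2.9,2.9,0,0,0,0,0.5],[-2.9,2.9,0,0,0,0,0.5],[-2.9,2.9,0,0,0,0,0.5],[-2.9,2.9,0,0,0,0,0.5],[-2.9,2.9,0,0,0,0,0.5],[-2.9,2.9,0,0,0,0,0.5]]'
python3 -m handwheel '[[-4,0,0,0,0,0,0.5],[-4,0,0,0,0,0,0.5],[-4,0,0,0,0,0,0.5],[-4,0,0,0,0,0,0.5],[-4,0,0,0,0,0,0.5],[-4,0,0,0,0,0,0.5],[-4,0,0,0,0,0,0.5],[-4,0,0,0,0,0,0.5]]'
python3 go.py -17 -112 100 0
```

```text
time_s: 1.43
ee_pos: [0.4049, 0.4369, 0.2311]
orientation: [-2.014, -2.411, 0.0]
contact_force: [0.4, 0.8, -0.1]
gripper_width: 0.501
grip_force: 0.0
time_s: 2.1
ee_pos: [0.4604, 0.1216, 0.2311]
orientation: [-2.014, -2.411, -0.0]
contact_force: [1.0, 0.1, -0.0]
gripper_width: 0.501
grip_force: 0.0
t 2.1 base mm [-15.7 215.3 231.1] tool cm [-32.73  -0.33  13.1 ] tool-y yaw deg rel base 0.36 z [-0.  0. -1.] F [ 1.   0.1 -0. ] w 0.5 j [-0.81 -0.02  0.46  1.86  0.01  1.3  -0.18]
tool z turn 0.0063100096416262574
```

```bash
python3 -m handwheel '[[-4.1,0,0,0,0,0.006,0.5],[-4.1,0,0,0,0,0,0.5],[-4.1,0,0,0,0,0,0.5],[-4.1,0,0,0,0,0,0.5],[-4.1,0,0,0,0,0,0.5],[-4.1,0,0,0,0,0,0.5],[-4.1,0,0,0,0,0,0.5],[-4.1,0,0,0,0,0,0.5]]'
python3 -m handwheel '[[0,0,4,0,0,0,0.5],[0,0,4,0,0,0,0.5],[0,0,4,0,0,0,0.5],[0,0,2,0,0,0,0.5],[0,0,2,0,0,0,0.5],[0,0,2,0,0,0,0.5],[0,0,1,0,0,0,0.5],[0,0,0,0,0,0,0.5]]'
python3 go.py -17 -112 21 0
python3 - <<'E'
from station import *;import cv2
g=grab_frame("scene")["frame"][:,:,::-1][190:320,225:400];h=grab_frame("top")["frame"][:,:,::-1][170:300,260:400]
cv2.imwrite("pics/a.png",cv2.hconcat([cv2.resize(g,(400,297)),cv2.resize(h,(320,297))]))
E
```

```text
time_s: 2.77
ee_pos: [0.5173, -0.2013, 0.2313]
orientation: [2.02, 2.406, 0.001]
contact_force: [1.1, 0.5, 0.0]
gripper_width: 0.502
grip_force: 0.0
time_s: 3.43
ee_pos: [0.5158, -0.1989, 0.0392]
orientation: [-2.019, -2.403, 0.003]
contact_force: [-0.3, -0.0, -1.4]
gripper_width: 0.502
grip_force: 0.0
t 3.4333 base mm [ -16.2 -110.    39.2] tool cm [-0.2  -0.07  1.82] tool-y yaw deg rel base 0.02 z [-0.004  0.001 -1.   ] F [-0.3 -0.  -1.4] w 0.5 j [-0.3   0.45  0.71  1.88 -0.35  0.95  0.74]
tool z turn 0.00032826519621587114
```

View pics/a.png

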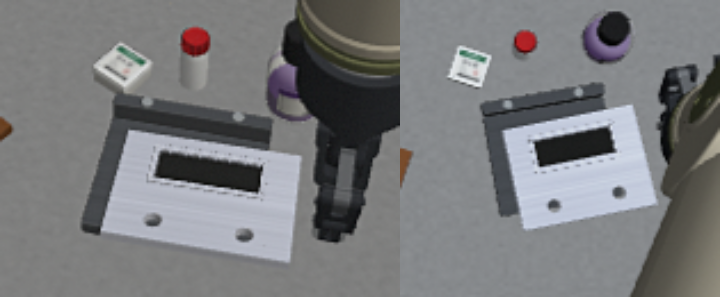

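```bash
python3 -m handwheel '[[0,0,1,0,0,0,0.5],[0,0,1,0,0,0,0.5],[0,0,0.7,0,0,0,0.5],[0,0,0,0,0,0,0.5],[0.4,0,0,0,0,0,0.5],[0.4,0,0,0,0,0,0.5],[0.3,0,0,0,0,0,0.5],[0.3,0,0,0,0,0,0.5]]'
python3 -m handwheel '[[0.2,0,0,0,0,0,0.5],[0.2,0,0,0,0,0,0.5],[0.2,0,0,0,0,0,0.5],[0.2,0,0,0,0,0,0.5],[0.2,0,0,0,0,0,0.5],[0.2,0,0,0,0,0,0.5],[0.2,0,0,0,0,0,0.5],[0,0,0,0,0,0,0.5]]'
python3 go.py -17 -76 12 0
cat > snap.py <<'E'
import sys;from station import *;import cv2
g=grab_frame("scene")["frame"][:,:,::-1][215:315,250:370];h=grab_frame("top")["frame"][:,:,::-1][190:280,285:385]
cv2.imwrite(sys.argv[1],cv2.hconcat([cv2.resize(g,None,fx=3.6,fy=3.6,interpolation=cv2.INTER_CUBIC),cv2.resize(h,None,fx=3.6,fy=4,interpolation=cv2.INTER_CUBIC)]))
E
python3 snap.py pics/b.png
```

```text
time_s: 4.2
ee_pos: [0.5152, -0.1853, 0.0146]
orientation: [2.02, 2.405, 0.0]
contact_force: [-0.9, -2.0, -0.2]
gripper_width: 0.497
grip_force: 1.1
time_s: 4.87
ee_pos: [0.5127, -0.1716, 0.0144]
orientation: [2.021, 2.405, 0.001]
contact_force: [0.4, -2.1, 1.8]
gripper_width: 0.501
grip_force: 1.2
t 4.8667 base mm [-14.6 -82.5  14.4] tool cm [ 0.65 -0.24  0.24] tool-y yaw deg rel base 0.02 z [ 0.  0. -1.] F [ 0.4 -2.1  1.8] w 0.5 j [-0.34  0.46  0.69  1.93 -0.37  0.89  0.71]
tool z turn 0.0004139267432768101
```

View pics/b.png

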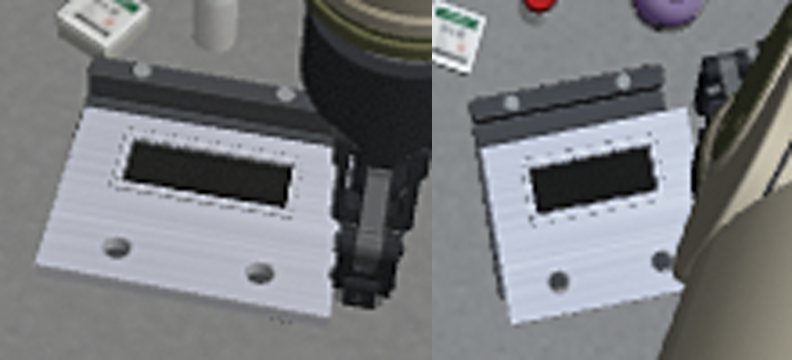

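```bash
cat > m1.py <<'E'
from fit import *
L=[(50,65,8),(50,-65,8),(-50,-65,8),(-50,65,8),(-32,32,8),(-32,-32,8)]
def run(S,T,kS,kT,tilt=.122):
    S=(np.array(S)+.5)/3.6-.5+[250,215]; T=(np.array(T)-[432,0]+.5)/[3.6,4]-.5+[285,190]
    def res(v):
        return np.r_[(proj("scene",place(v,[L[i] for i in kS]))+[.457,.753]-S).ravel(),(proj("top",place(v,[L[i] for i in kT]))-T).ravel(),(v[4:]-[tilt,0])*(40)]
    v=least_squares(res,[.51,-.09,.022,.17,tilt,0],loss="soft_l1").x
    print(np.round(res(v)[:-2].reshape(-1,2),1).tolist())
    y=np.radians(9.907);d=v[:2]*1000-[512.9,-87.8]
    print("plate in base: x,y",np.cos(y)*d[0]+np.sin(y)*d[1],-np.sin(y)*d[0]+np.cos(y)*d[1],"yaw",np.degrees(v[3])-9.907,"pitch",np.degrees(v[4]),"z",v[2]*1000)
E
python3 -c "
from m1 import *
run([(85,107),(335,148),(331,318),(36,264),(117,247),(260,272)],[(483,149),(689,107),(512,323),(559,281),(661,261)],[0,1,2,3,4,5],[0,1,3,4,5])"
```

```text
[[0.2, -0.1], [5.5, 0.6], [-0.2, -0.3], [-0.2, 0.2], [0.0, -0.1], [-0.0, -0.2], [-0.6, -0.1], [-0.9, -0.2], [-0.1, 0.6], [0.0, 0.2], [0.4, -0.1]]
plate in base: x,y -13.900947002741315 -6.984743563506388 yaw 0.20352326122593922 pitch 6.614254302569211 z 22.22454924906888
```

The plate is now at y = -7.0 mm with a yaw of 0.2°. The tool is 10.5 mm off its edge, as expected, so I'll push another 7 mm.

```bash
python3 -m handwheel '[[0.1,0,0,0,0,0,0.5],[0.1,0,0,0,0,0,0.5],[0.1,0,0,0,0,0,0.5],[0.1,0,0,0,0,0,0.5],[0.1,0,0,0,0,0,0.5],[0.1,0,0,0,0,0,0.5],[0.1,0,0,0,0,0,0.5],[0,0,0,0,0,0,0.5]]'
python3 go.py -14 -75.5 12 0
```

```text
time_s: 5.63
ee_pos: [0.5113, -0.1647, 0.0143]
orientation: [-2.021, -2.405, -0.0]
contact_force: [1.0, -2.9, 2.5]
gripper_width: 0.5
grip_force: 1.4
t 5.6333 base mm [-14.8 -75.5  14.3] tool cm [-0.    0.08  0.23] tool-y yaw deg rel base 0.03 z [-0.  0. -1.] F [ 1.  -2.9  2.5] w 0.5 j [-0.35  0.45  0.69  1.94 -0.37  0.88  0.7 ]
tool z turn 0.0004437779313720136
```

```bash
python3 -m handwheel '[[-0.5,0,0,0,0,0,0.5],[-2,0,0,0,0,0,0.5],[-1.5,0,-2,0,0,0,0.5],[0,0,-4,0,0,0,0.5],[0,0,-3,0,0,0.125,0.5],[0,0,0,0,0,0.125,0.5],[0,0,0,0,0,0.125,0.5],[0,0,0,0,0,0.125,0.5]]'
python3 -m handwheel '[[0,0,0,0,0,0.125,0.5],[0,0,0,0,0,0.125,0.5],[0,0,0,0,0,0.125,0.5],[0,0,0,0,0,0.125,0.5],[0,0,0,0,0,0.125,0.5],[0,0,0,0,0,0.125,0.5],[0,0,0,0,0,0.125,0.5],[0,0,0,0,0,0.125,0.5]]'
python3 -m handwheel '[[0,0,0,0,0,0.07,0.5],[-2,-3,0,0,0,0,0.5],[-2,-3,0,0,0,0,0.5],[-2,-3,0,0,0,0,0.5],[-2,-2.4,0,0,0,0,0.5],[0,0,0,0,0,0,0.5],[0,0,0,0,0,0,0.5],[0,0,0,0,0,0,0.5]]'
python3 go.py -95 0 15 -90
```

```text
time_s: 6.3
ee_pos: [0.5181, -0.2038, 0.1044]
orientation: [-2.557, -1.823, -0.001]
contact_force: [-0.1, -0.3, -0.7]
gripper_width: 0.498
grip_force: 0.0
time_s: 6.97
ee_pos: [0.5179, -0.2037, 0.1038]
orientation: [-3.118, -0.373, 0.002]
contact_force: [0.6, 0.1, 0.3]
gripper_width: 0.502
grip_force: 0.0
time_s: 7.63
ee_pos: [0.4367, -0.1214, 0.108]
orientation: [3.129, 0.27, 0.001]
contact_force: [-0.2, -0.2, -0.6]
gripper_width: 0.5
grip_force: 0.0
t 7.6333 base mm [-80.8 -20.  108. ] tool cm [-1.42 -2.01  9.29] tool-y yaw deg rel base -90.04 z [ 0.001 -0.001 -1.   ] F [-0.2 -0.2 -0.6] w 0.5 j [-1.05  0.12  1.31  2.09 -0.14  1.02 -1.07]
tool z turn -0.0006251560874770412
```

```bash
python3 -m handwheel '[[-0.3,-0.5,1,0,0,0,0.5],[-0.3,-0.5,1,0,0,0,0.5],[-0.3,-0.5,1,0,0,0,0.5],[-0.3,-0.5,1,0,0,0,0.5],[-0.2,0,1,0,0,0,0.5],[0,0,1,0,0,0,0.5],[0,0,0,0,0,0,0.5],[0,0,0,0,0,0,0.5]]'
python3 go.py -95 0 15 -90
```

```text
time_s: 8.3
ee_pos: [0.4181, -0.1054, 0.0469]
orientation: [3.126, 0.266, -0.004]
contact_force: [0.3, 0.7, 0.4]
gripper_width: 0.499
grip_force: 0.0
t 8.3 base mm [-96.5  -1.   46.9] tool cm [ 0.15 -0.12  3.19] tool-y yaw deg rel base -90.18 z [-0.002 -0.004 -1.   ] F [0.3 0.7 0.4] w 0.5 j [-0.96  0.23  1.2   2.19 -0.27  0.89 -0.99]
tool z turn -0.003074024317845314
```

```bash
python3 -m handwheel '[[0,-0.1,1,0,0,-0.003,0.5],[0,0,1,0,0,0,0.5],[0,0,1.2,0,0,0,0.5],[0.4,0,0,0,0,0,0.5],[0.4,0,0,0,0,0,0.5],[0.4,0,0,0,0,0,0.5],[0.3,0,0,0,0,0,0.5],[0.3,0,0,0,0,0,0.5]]'
python3 -m handwheel '[[0.2,0,0,0,0,0,0.5],[0.2,0,0,0,0,0,0.5],[0.2,0,0,0,0,0,0.5],[0.2,0,0,0,0,0,0.5],[0.2,0,0,0,0,0,0.5],[0,0,0,0,0,0,0.5],[0,0,0,0,0,0,0.5],[0,0,0,0,0,0,0.5]]'
python3 go.py -60.5 0 15 -90; python3 snap.py pics/c.png
```

```text
time_s: 8.97
ee_pos: [0.4376, -0.1006, 0.0164]
orientation: [3.127, 0.273, 0.002]
contact_force: [-0.6, -0.2, 0.2]
gripper_width: 0.501
grip_force: 0.0
time_s: 9.63
ee_pos: [0.4467, -0.099, 0.0158]
orientation: [3.127, 0.273, 0.001]
contact_force: [0.3, -0.3, 1.4]
gripper_width: 0.498
grip_force: 0.0
t 9.6333 base mm [-67.1   0.3  15.8] tool cm [0.66 0.03 0.09] tool-y yaw deg rel base -89.94 z [ 0.001 -0.003 -1.   ] F [ 0.3 -0.3  1.4] w 0.5 j [-0.8   0.38  1.05  2.15 -0.44  0.85 -0.89]
tool z turn 0.0010617448746899072
```

View pics/c.png

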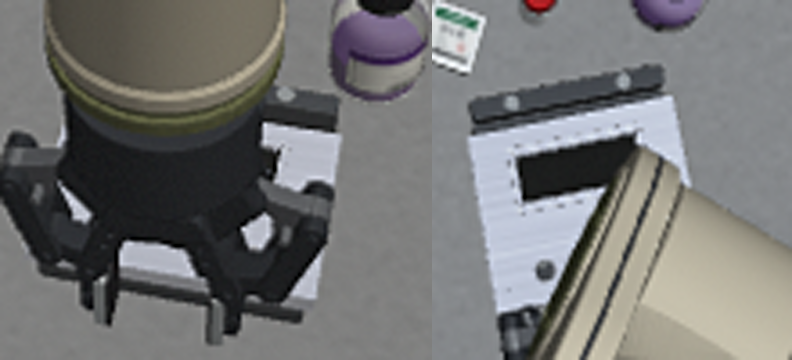

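```bash
python3 -c "
from m1 import *
run([(341,130),(316,299)],[(468,137),(672,96),(545,270)],[1,2],[0,1,4])"
```

```text
[[0.2, 0.6], [-0.1, -0.5], [-0.3, 0.1], [0.1, -0.2], [0.0, 0.2]]
plate in base: x,y -6.465489436587775 0.3667766415036876 yaw 0.18229200585374272 pitch 6.269535974149265 z 24.361275546492745
```

The plate is at (-6.5, +0.4) mm with a yaw of 0.2°. That is on line for the pins, so I'll push slowly to the end.

```bash
python3 -m handwheel '[[0.1,0,0,0,0,0,0.5],[0.1,0,0,0,0,0,0.5],[0.1,0,0,0,0,0,0.5],[0.1,0,0,0,0,0,0.5],[0.1,0,0,0,0,0,0.5],[0.1,0,0,0,0,0,0.5],[0,0,0,0,0,0,0.5],[0,0,0,0,0,0,0.5]]'
python3 go.py -60.5 0 15 -90
python3 -m handwheel '[[0.05,0,0,0,0,0,0.5],[0,0,0,0,0,0,0.5],[0.05,0,0,0,0,0,0.5],[0,0,0,0,0,0,0.5],[0,0,0,0,0,0,0.5],[-0.05,0,0,0,0,0,0.5],[-0.05,0,0,0,0,0,0.5],[-0.2,0,0,0,0,0,0.5]]'
python3 -m handwheel '[[-0.5,0,0,0,0,0,0.5],[-1,0,0,0,0,0,0.5],[-1,0,0,0,0,0,0.5],[-1,0,-1,0,0,0,0.5],[0,-3,-3,0,0,0,0.5],[0,-4,0,0,0,0,0.5],[0,-4,0,0,0,0,0.5],[0,-4,0,0,0,0,0.5]]'
python3 -m handwheel '[[0,-4,0,0,0,0,0.5],[0,-4,0,0,0,0,0.5],[0,-4,0,0,0,0,0.5],[0,0,0,0,0,0,0.5],[0,0,0,0,0,0,0.5],[0,0,0,0,0,0,0.5],[0,0,0,0,0,0,0.5],[0,0,0,0,0,0,0.5]]'
python3 go.py -60.5 0 15 -90;python3 snap.py pics/d.png
```

```text
time_s: 10.4
ee_pos: [0.4527, -0.098, 0.0158]
orientation: [3.127, 0.273, 0.001]
contact_force: [-0.8, 0.1, 0.2]
gripper_width: 0.502
grip_force: 0.1
t 10.4 base mm [-61.    0.3  15.8] tool cm [0.05 0.03 0.08] tool-y yaw deg rel base -89.93 z [ 0.001 -0.003 -1.   ] F [-0.8  0.1  0.2] w 0.5 j [-0.79  0.39  1.04  2.13 -0.45  0.85 -0.89]
tool z turn 0.0011766600277174355
time_s: 11.07
ee_pos: [0.4511, -0.0982, 0.0159]
orientation: [3.127, 0.273, 0.002]
contact_force: [0.4, 0.1, -0.4]
gripper_width: 0.499
grip_force: 0.0
time_s: 11.73
ee_pos: [0.3941, 0.0214, 0.0435]
orientation: [3.127, 0.271, 0.004]
contact_force: [1.5, 0.3, -0.4]
gripper_width: 0.498
grip_force: 0.0
time_s: 12.4
ee_pos: [0.3745, 0.1379, 0.0434]
orientation: [3.126, 0.271, 0.004]
contact_force: [-0.0, 0.3, 0.1]
gripper_width: 0.502
grip_force: 0.0
t 12.4 base mm [-97.6 246.2  43.4] tool cm [ 3.7  24.61  2.94] tool-y yaw deg rel base -90.01 z [ 0.003 -0.003 -1.   ] F [-0.   0.3  0.1] w 0.5 j [-1.57  0.04  1.14  2.27 -0.04  0.86 -1.8 ]
tool z turn -0.00010418039808790525
```

View pics/d.png

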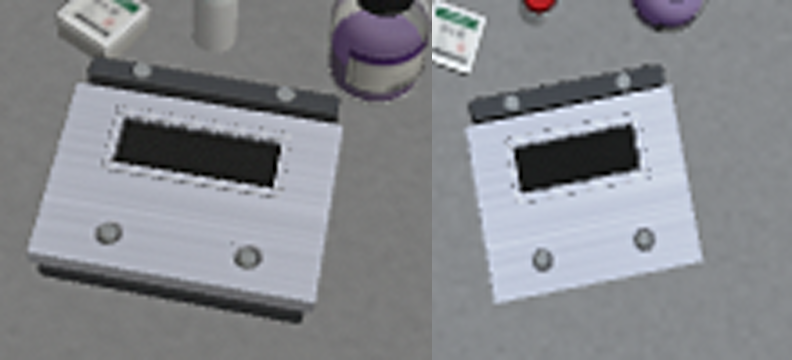

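The pins now show in the holes, at scene (108,233) and (247,257). Next I'll check that the plate lies flat.

```bash
sed -i 's/\*(40)/*(4)/' m1.py; python3 -c "
from m1 import *
for t in(0,.1):run([(79,85),(342,126),(315,304),(29,254),(108,233),(247,257)],[(468,127),(670,87),(703,262),(494,303),(542,260),(645,239)],range(6),range(6),t)
b=[.5129,-.0878,.016,np.radians(9.907),0,0]
for tt in(0,.06):
  b[4]=tt;b[2]=.016+.05*tt
  q=(proj('scene',place(b,[L[i] for i in range(6)]))+[.457,.753]-[250,215])*3.6;print(q.round().tolist())"
```

```text
[[-0.1, 0.0], [0.5, 0.1], [-0.0, -0.1], [-0.3, -0.0], [-0.0, 0.1], [0.1, 0.0], [-0.6, -0.1], [0.2, -0.4], [0.0, -0.1], [0.3, 0.0], [0.1, 0.1], [-0.2, 0.3]]
plate in base: x,y 0.28172678020395964 0.03916398511495329 yaw -0.13154165257770956 pitch 0.07316779724483795 z 15.284618773050266
[[-0.1, 0.0], [0.5, 0.2], [-0.0, -0.1], [-0.3, -0.1], [-0.0, 0.1], [0.1, 0.0], [-0.6, -0.1], [0.2, -0.4], [0.0, -0.1], [0.3, 0.0], [0.1, 0.1], [-0.2, 0.3]]
plate in base: x,y 0.27190322615846085 0.039206453842590236 yaw -0.13108556778040104 pitch 0.1320448109263854 z 15.277487822890901
[[77.0, 82.0], [343.0, 125.0], [314.0, 303.0], [27.0, 252.0], [107.0, 232.0], [246.0, 256.0]]
[[77.0, 82.0], [343.0, 125.0], [315.0, 294.0], [26.0, 243.0], [107.0, 224.0], [247.0, 249.0]]
```

The fit puts the plate flat (pitch about 0.1°) and within 0.3 mm of home. The robot is clear of everything and the other items haven't been touched.

```bash
python3 -c "
from station import *
print(sign_off())"
```

```text
the job is handed in; nothing more can be done
None
```

The aluminium plate now lies flat on its base with both holes over the pins, within about 0.3 mm of home by the camera fit; the vial, bottle and box were left alone, and I handed the job in at about 12.5 s.

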